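# Set out the dominoes on the coffee table

## Task

Someone left a TV remote lying in the wooden game tray: take it out and lay it down flat, wholly on the cork mat, and let go. Then carry the flap-front domino caddy over the tray and, with its mouth held low (within about 10 cm of the tray), tip it just far enough, never beyond 60 degrees, that the flap swings open and all three domino tiles slide out into the tray. Finally stand the empty caddy upright on the middle of its round wooden trivet again, flap hanging shut, without disturbing the candles, mug and other things on the table.

Things in the scene. Friction and masses are not known exactly. Their poses are not given: they have to be found in the camera images.
- tray: open wooden game tray, fixed to the table, 200 (x) x 150 (y) x 25 mm high, walls and floor 5 mm thick; origin under its centre, x along its long side, z up
- mat: flat cork table mat, fixed to the table, 220 (x) x 110 (y) x 4 mm; origin under its centre, x along its long side, z up
- trivet: round pale wooden trivet (disc), fixed to the table, 150 mm diameter, 8 mm high; origin under its centre
- remote: black TV remote, a bar 150 (x) x 46 (y) x 22 mm high, 0.13 kg, lying buttons up on the tray's floor at the start; origin under its centre, x along its length, z up
- remote_front (a point): middle of the remote's front end face (75 mm along +x from its centre, 11 mm up)
- remote_back (a point): middle of the remote's other end face (75 mm along -x, 11 mm up)
- caddy: plywood domino caddy on the trivet: a closed box 90 (x) x 50 (y) x 54 mm high (walls 4 mm, inside 86 x 42 x 46 mm) with a dark wooden handle block on its roof; 0.22 kg empty. Origin under the box's centre, z up. Its mouth is the whole -x end (the nose), marked by a dark steel hinge strip across the roof edge. The polished tiles begin to slide out at 16 to 23 degrees of nose-down tip.
- caddy_handle (a point): centre of the handle block, 72 mm above the caddy's underside, over its centre: the block is 14 mm thick along the caddy's x, 46 mm wide along its y, 36 mm high (54 to 90 mm above the underside); pinch it between front and back faces
- caddy_mouth (a point): middle of the lower lip of the mouth: 45 mm along the caddy's -x from its centre, 4 mm above its underside
- flap (a joint): angle (rad) of the clear flap, 46 mm wide x 47 mm high x 4 mm, hinged along the upper edge of the mouth (52 mm above the underside, 47 mm along -x): 0 shut against the mouth, growing as its lower edge swings outward, up to 1.7; hangs freely by its 15 g weight, no spring or latch
- tile0: ivory-coloured domino tile, 72 (x) x 36 (y) x 12 mm, 35 g; origin at the centre of its underside; the three lie flat in a stack inside the caddy, long side along the caddy's length, this one lowest
- tile1: ivory-coloured domino tile, 72 (x) x 36 (y) x 12 mm, 35 g; origin at the centre of its underside; the three lie flat in a stack inside the caddy, long side along the caddy's length, this one in the middle
- tile2: ivory-coloured domino tile, 72 (x) x 36 (y) x 12 mm, 35 g; origin at the centre of its underside; the three lie flat in a stack inside the caddy, long side along the caddy's length, this one on top
- candle_l: bystander: a plain white pillar candle, upright, 44 mm diameter, 105 mm tall; origin under its centre
- candle_r: bystander: a plain white pillar candle, upright, 44 mm diameter, 85 mm tall; origin under its centre
- mug: bystander: a white mug, 76 mm diameter, 88 mm tall, standing nearer the robot; origin under its centre
- tin: bystander: a round red flat tin, 94 mm diameter, 38 mm tall, nearer the robot; origin under its centre
- glasses_case: bystander: a grey spectacles case, 160 x 62 x 44 mm, at the far side; origin under its centre

How it is judged:
By the outcome, as a careful person would: the job done as asked, in the order asked, and still so for the second after the job is handed in, with the robot touching nothing.
It also fails if it takes over 72 s, if anything falls off the work surface, if the arm or the gripper's body presses on something with over 40 N, if the wrist force passes 120 N, or if a joint passes its speed limit or range.

## Robot

A 6-joint arm with a two-finger parallel gripper is mounted at the origin on the work surface. World frame = base frame: x ahead of the robot, y to its left, z up, the work surface at z = 0. Lengths are in m, angles in degrees, forces in N, time in s.
With the tool pointing down it reaches from about 0.3 to 0.75 m from the base axis. Payload 8.5 kg.
Tool frame: the origin (TCP) lies midway between the tips of the shut fingers; the grasp point (between the pads) lies 19 mm behind it (env.tcp_to_grasp is the z of the grasp point in the tool frame, in m); z points along the fingers, y is the line along which they close (so a half turn about z gives the same grasp; the last joint's range is limited). The gripper opens to 85 mm and grips with 20 to 120 N. Pads are 22 mm wide; open, the fingers measure 114 mm over their backs; the gripper's body (76 mm by 85 mm) begins 54 mm behind the grasp point. The pads swing forward as they close: fully open they stand 13 mm farther back than shut.
Start: joints at [55.216, 21.807, 74.336, -0, 83.858, -12.336], TCP at [0.21, 0.508, 0.231] pointing down, gripper open.
Joint ranges: [-178.18, 178.18], [-50.72, 133.34], [12.68, 142.11], [-81.47, 261.47], [9.98, 163.14], [-165.26, 165.26]. Speed limits (degrees/s): [136.94, 136.94, 180, 180, 180, 180].

## Interface

Orientations are given as a 3x3 rotation matrix whose columns are the frame's x, y, z axes.
In Python, from rig import env, imaging, job, models gives the robot as it stands. The module is installed in compiled form; this text tells all that it offers.
- The arm moves only by the tool jog_arm, never from a script. Its argument "plan" is text: rows parted by semicolons, each of 7 numbers parted by spaces: the turn, a rotation vector about the tool's x, y, z in degrees, then the shift along the tool's x, y, z in cm, then the closure in counts, from 0 (fully open) to 255 (shut). In form: rx ry rz x y z claw; .... A call has 1 to 10 rows; each row shifts and turns the commanded pose from where the row before left it, along the tool's axes as they then stand; what a row does not reach is not made up. A row lasts 1/12 s, in which the tool goes at most 41.7 mm and 7.16 degrees, less where a joint would pass 70% of its speed; a pose out of reach is approached as far as the arm can. A call with a gripper value outside its range is refused whole. The fingers move at their own pace and stop on an object; "grip_force" is the grip in N (left out, the last holds). Time passes only in rows, so rows that do not move let the fingers close. It gives the time, the measured TCP pose, the force, the opening and the grip force at its end, in the units of the state.
- env.observe(): the state, without advancing time (a new reading comes with each control period).
- imaging.get_image(name): name is "side" or "top"; returns a dict with "pixels" (384x512x3 uint8, red, green, blue), "depth" (384x512 float32, m along the optical axis (not along the pixel's ray), 0 where there is no reading), "fov_y" (degrees; the focal length in pixels is half the picture's height over the tangent of half this angle, whatever the lens; pixels are square), "cx", "cy" (the principal point, pixels), "world_from_camera" (4x4, takes a point from camera to world coordinates). Camera axes: x right, y down, z forward; pixel columns grow to the right and rows downward; lengths in m; the calibration is good to about 2 mm. A picture is of the moment at which its call begins.
- job.close_job(): hands the job in; it is judged then, once.
Trained networks look in the newest picture that a camera, given by its name, has taken for a name from the list of things; names that differ only in an ending like _2 or _b are one class to them, and where a whole thing is asked for, a point or a joint stands for the part that bears it (a point fixed in the world has none). Each returns a list of dicts, best first, with "confidence" (0 to 1); they miss things now and then, are a little off and sometimes report something else, mostly with a low value. They report only what shows in the picture. A call takes as long as a camera call.
- models.outline_of(camera, query): "region" (384x512 bool, what is visible of it) and "bbox" ([centre column, centre row, width, height] in pixels, round what is visible of it).
- models.tip_of(camera, query): "at" ([column, row] in pixels: a listed point, or the origin of a listed thing).
The state is a dict: "time_s": time; "q": joint angles; "qvel": joint speeds; "joint_efforts": joint torques, N m; "position": TCP position; "tool_rot": TCP orientation; "ft_force": force on the tool from outside, world axes, zero at the start; "wrist_torque": the same for the moment, N m; "grip_width": finger opening in m; "gripper_force": force on a finger pad.
Only numpy, scipy, OpenCV 4.12 (cv2) and the standard library are available. Lean on these libraries where they do the work, as an engineer would, in place of code of your own. Each camera call takes 0.05 s, during which the arm holds its last target. There are 200 camera calls.

## Working session

There is one attempt and no reset: what is moved stays moved. The work goes in short steps, Python scripts to look and compute and a tool call to move; the robot and the scene stay as the last step left them, time stands still between calls to the robot, and variables do not carry over. Pictures are saved under pics/ and viewed, at most 10 in all, crops included, and the job is handed in when it is done.

Besides the shell and the picture viewer there is one more tool, called after ">>>" as name(argument=value, ...) on one line, values as JSON. jog_arm: Moves the arm, as the interface text tells. Its arguments: {"type":"object","properties":{"plan":{"type":"string"},"grip_force":{"type":"number"}},"required":["plan"]}

```bash
mkdir -p pics; cat > h.py <<'E'
import numpy as np, cv2
from rig import env, imaging, job, models
def pts(im, region):
    d=im["depth"]; v,u=np.nonzero(region&(d>0)); z=d[v,u]
    f=192/np.tan(np.radians(im["fov_y"]/2))
    p=np.stack([(u-im["cx"])/f*z,(v-im["cy"])/f*z,z,np.ones_like(z)])
    return (im["world_from_camera"]@p)[:3].T
def save(im,n): cv2.imwrite(f"pics/{n}.png",im["pixels"][:,:,::-1])
E
python3 - <<'E'
from h import *
np.set_printoptions(precision=4,suppress=True)
for c in ["top","side"]:
    im=imaging.get_image(c); save(im,c+"0")
    print(c,im["world_from_camera"].round(3).tolist(),im["fov_y"])
    for n in ["tray","mat","trivet","remote","caddy","caddy_handle","candle_l","candle_r","mug","tin","glasses_case"]:
        r=models.outline_of(c,n)
        for o in r[:2]:
            if o["confidence"]<.3: continue
            p=pts(im,o["region"])
            if len(p)<20: continue
            zt=np.percentile(p[:,2],95); q=p[p[:,2]>zt-.006]
            b=cv2.minAreaRect((q[:,:2]*1000).astype(np.float32))
            print(n,round(o["confidence"],2),np.round(o["bbox"]),"ztop",zt.round(3),"rect",np.round(b[0],1),np.round(b[1],1),round(b[2],1))
    for n in ["remote_front","remote_back","caddy_handle","caddy_mouth"]:
        print(n,[(np.round(t["at"],1),round(t["confidence"],2)) for t in models.tip_of(c,n)[:2]])
print(env.observe()["tool_rot"],env.observe()["time_s"],env.tcp_to_grasp)
E
```

```text
top [[0.028, -0.992, 0.12, 0.405], [-1.0, -0.028, 0.003, -0.028], [0.001, -0.12, -0.993, 1.449], [0.0, 0.0, 0.0, 1.0]] 42.19700844975857
tray 0.57 [142. 200.  62.  76.] ztop 0.026 rect [521.9 297.1] [200.2 151.3] 5.7
mat 0.69 [342. 222.  45.  79.] ztop 0.008 rect [ 481.3 -290.3] [110.6 219.8] 85.7
trivet 0.9 [246. 193.  50.  52.] ztop 0.015 rect [560.9  -1.4] [142.2 144.8] 53.1
remote 0.85 [139. 198.  16.  54.] ztop 0.031 rect [528.9 302.5] [147.3  43.9] 3.3
caddy 0.68 [245. 192.  25.  34.] ztop 0.098 rect [557.8   2.3] [44.1 14.1] 89.3
caddy_handle 0.85 [246. 192.  22.  35.] ztop 0.098 rect [557.8   2.3] [44.1 14.1] 89.3
candle_l 0.84 [192. 193.  19.  20.] ztop 0.109 rect [545.4 147.8] [40.3 41.3] 64.9
candle_l 0.78 [293. 196.  18.  18.] ztop 0.089 rect [ 543.7 -142.3] [41.6 41.2] 0.1
candle_r 0.84 [192. 193.  19.  20.] ztop 0.109 rect [545.4 147.8] [40.3 41.3] 64.9
candle_r 0.78 [293. 196.  18.  18.] ztop 0.089 rect [ 543.7 -142.3] [41.6 41.2] 0.1
mug 0.66 [221. 263.  34.  38.] ztop 0.089 rect [360.8  64.2] [72.6 70.7] 1.2
mug 0.37 [141. 198.  20.  54.] ztop 0.031 rect [529.  302.6
[... 1126 characters left out ...]
[217. 159.  22.  40.] ztop 0.105 rect [546.1 145.9] [46.5 40. ] 58.1
candle_r 0.84 [217. 159.  22.  40.] ztop 0.105 rect [546.1 145.9] [46.5 40. ] 58.1
mug 0.73 [163. 225.  38.  51.] ztop 0.087 rect [360.3  60.9] [76.7 74.1] 71.5
tin 0.38 [182. 138.  60.  35.] ztop 0.029 rect [530.1 300.9] [148.8  48.6] 3.8
glasses_case 0.71 [320. 157.  63.  36.] ztop 0.044 rect [784.1  35.8] [ 52.2 149.4] 80.3
remote_front [(array([202.1, 124.9]), 0.83)]
remote_back [(array([157.8, 150.4]), 0.76)]
caddy_handle [(array([252.9, 188.3]), 0.76)]
caddy_mouth [(array([236.5, 215.7]), 0.81), (array([195.2, 290.4]), 0.53)]
[[-0.9242  0.3818 -0.    ]
 [ 0.3818  0.9242 -0.0001]
 [ 0.     -0.0001 -1.    ]] 1.6 -0.0187
```

View images.

```bash
python3 -c "
import cv2,numpy as np
a=cv2.imread('pics/top0.png');b=cv2.imread('pics/side0.png')
a=cv2.resize(a[100:300,100:400],None,fx=1.9,fy=1.9);b=cv2.resize(b[90:350,120:400],None,fx=1.45,fy=1.45)[:380]
cv2.imwrite('pics/c0.png',np.hstack([a[:,:570],b])[:, :]);print(a.shape,b.shape)
c=cv2.imread('pics/c0.png');cv2.imwrite('pics/c0.png',cv2.resize(c,(800,int(c.shape[0]*800/c.shape[1]))))"
```

```text
Traceback (most recent call last):
ValueError: all the input array dimensions except for the concatenation axis must match exactly, but along dimension 0, the array at index 0 has size 380 and the array at index 1 has size 377
```

```bash
python3 -c "
import cv2,numpy as np
a=cv2.imread('pics/top0.png');b=cv2.imread('pics/side0.png')
a=cv2.resize(a[100:300,100:400],(450,300));b=cv2.resize(b[90:350,120:400],(350,300))
cv2.imwrite('pics/c0.png',np.hstack([a,b]))"
```

```text
(no output)
```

View pics/c0.png

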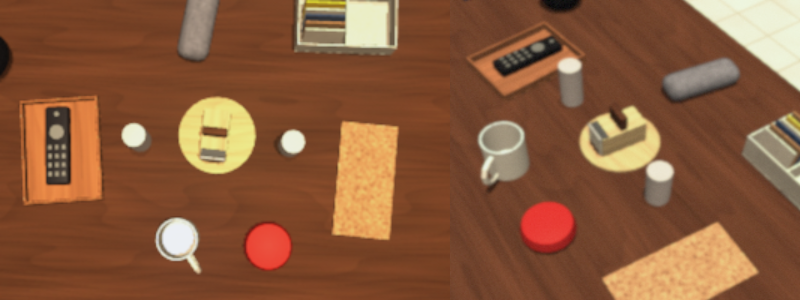

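```bash
cat >> h.py <<'E'
def go(x,y,z,yang,tilt=0):
    """tool-frame turn (deg) and shift (cm) to TCP pose; yang = world angle of tool y; tilt: nose-down about caddy y"""
    from scipy.spatial.transform import Rotation as R
    s=env.observe(); R0=np.array(s["tool_rot"]); p=np.array(s["position"])
    a=np.radians(yang); Y=np.array([np.cos(a),np.sin(a),0]); Z=np.array([0,0,-1.]); T=np.stack([np.cross(Y,Z),Y,Z],1)
    T=T@R.from_rotvec([np.radians(tilt),0,0]).as_matrix()
    d=np.array([x,y,z])-p
    print("t",s["time_s"],"turn",R.from_matrix(R0.T@T).as_rotvec(degrees=True).round(2),"shift now-axes",(R0.T@d*100).round(2),"shift target-axes",(T.T@d*100).round(2))
E
python3 - <<'E'
from h import *
im=imaging.get_image("top"); o=models.outline_of("top","caddy")[0]; p=pts(im,o["region"])
for lo,hi in [(.055,.070),(.085,.11)]:
    q=p[(p[:,2]>lo)&(p[:,2]<hi)]; print(len(q),np.median(q[:,2]),cv2.minAreaRect((q[:,:2]*1000).astype(np.float32)))
o=models.outline_of("side","caddy"); im=imaging.get_image("side"); o=models.outline_of("side","caddy")[0]; p=pts(im,o["region"])
for lo,hi in [(.058,.070),(.085,.11)]:
    q=p[(p[:,2]>lo)&(p[:,2]<hi)]; print(len(q),np.median(q[:,2]),cv2.minAreaRect((q[:,:2]*1000).astype(np.float32)))
go(.5295,.3015,.231,93.5)
E
```

```text
488 0.06161319658812481 ((555.5252075195312, 1.4795551300048828), (49.75894546508789, 95.5655288696289), 85.53803253173828)
88 0.09694732176001197 ((557.9332275390625, 2.059995651245117), (44.48970413208008, 14.081835746765137), 85.67431640625)
604 0.06113196698704321 ((555.6375732421875, -0.8379726409912109), (51.57565689086914, 96.75752258300781), 87.09284973144531)
126 0.09571972952065305 ((557.2628784179688, -3.2879600524902344), (42.658390045166016, 14.690570831298828), 86.14429473876953)
t 1.85 turn [  0.     0.   -25.95] shift now-axes [-37.42  -6.92   0.04] shift target-axes [-3.063e+01 -2.259e+01  3.000e-02]
```

>>> jog_arm(plan="0 0 -6.5 0 0 0 40;0 0 -6.5 0 0 0 40;0 0 -6.5 0 0 0 40;0 0 -6.5 0 0 0 40", grip_force=40)

```text
time_s: 2.18
position: [0.21, 0.5083, 0.2313]
tool_rot: [[-0.998, -0.068, -0.0], [-0.068, 0.998, -0.0], [0.0, -0.0, -1.0]]
ft_force: [-0.1, -0.2, -0.1]
grip_width: 0.0721
gripper_force: 0.0
```

>>> jog_arm(plan="0 0 0 -3 -2.2 0 40;0 0 0 -3 -2.2 0 40;0 0 0 -3 -2.2 0 40;0 0 0 -3 -2.2 0 40;0 0 0 -3 -2.2 0 40;0 0 0 -3 -2.2 0 40;0 0 0 -3 -2.2 0 40;0 0 0 -3 -2.2 0 40;0 0 0 -3 -2.2 0 40;0 0 0 -3 -2.2 0 40")

```text
time_s: 3.02
position: [0.5244, 0.306, 0.2314]
tool_rot: [[-0.998, -0.062, 0.0], [-0.062, 0.998, 0.0], [-0.0, 0.0, -1.0]]
ft_force: [0.4, 1.1, 0.4]
grip_width: 0.0717
gripper_force: 0.0
```

```bash
python3 -c "
from h import *
go(.5295,.3015,.1,93.5);print(env.observe()['grip_width'])"
```

```text
t 3.0167 turn [0.01 0.   0.04] shift now-axes [-0.48 -0.48 13.14] shift target-axes [-0.48 -0.48 13.14]
0.07171593844144215
```

>>> jog_arm(plan="0 0 0 -0.5 -0.5 3 40;0 0 0 0 0 3.5 40;0 0 0 0 0 3.5 40;0 0 0 0 0 3.5 40;0 0 0 0 0 3 40;0 0 0 0 0 2.5 40;0 0 0 0 0 1.8 40;0 0 0 0 0 1 40;0 0 0 0 0 0.6 40;0 0 0 0 0 0 40")

```text
time_s: 3.85
position: [0.5282, 0.3026, 0.0067]
tool_rot: [[-0.998, -0.062, -0.001], [-0.062, 0.998, -0.0], [0.001, -0.0, -1.0]]
ft_force: [-0.3, 0.8, 0.2]
grip_width: 0.0724
gripper_force: 0.0
```

>>> jog_arm(plan="0 0 0 0 0 0 255;0 0 0 0 0 0 255;0 0 0 0 0 0 255;0 0 0 0 0 0 255;0 0 0 0 0 0 255;0 0 0 0 0 0 255")

```text
time_s: 4.35
position: [0.5291, 0.303, 0.0088]
tool_rot: [[-0.998, -0.062, 0.003], [-0.062, 0.998, 0.001], [-0.003, 0.001, -1.0]]
ft_force: [-0.2, -0.1, 5.3]
grip_width: 0.0451
gripper_force: 42.7
```

>>> jog_arm(plan="0 0 0 0 0 -0.5 255;0 0 0 0 0 -1 255;0 0 0 0 0 -2 255;0 0 0 0 0 -3 255;0 0 0 0 0 -3 255;0 0 0 0 0 -3 255;0 0 0 0 0 -3 255;0 0 0 0 0 -2 255;0 0 0 0 0 -1 255;0 0 0 0 0 0 255")

```text
time_s: 5.18
position: [0.5289, 0.3028, 0.1949]
tool_rot: [[-0.998, -0.062, 0.004], [-0.062, 0.998, 0.001], [-0.004, 0.001, -1.0]]
ft_force: [0.5, -1.5, -1.0]
grip_width: 0.0452
gripper_force: 41.9
```

```bash
python3 -c "
from h import *
o=env.observe();print(o['position'],o['grip_width'],o['gripper_force'],o['ft_force'])
go(.482,-.291,o['position'][2],85.7)"
```

```text
[0.52887987 0.30283616 0.19492763] 0.04519331038067134 41.92269444465637 [ 0.48874125 -1.48522275 -1.02962397]
t 5.1833 turn [0.08 0.24 7.86] shift now-axes [  8.36 -58.98  -0.1 ] shift target-axes [  0.22 -59.57   0.  ]
```

>>> jog_arm(plan="0 0 4 0 0 0 255;0 0 4 0 0 0 255;0 0 0 0 -1.5 0 255;0 0 0 0 -3 0 255;0 0 0 0 -4 0 255;0 0 0 0 -4 0 255;0 0 0 0 -4 0 255;0 0 0 0 -4 0 255;0 0 0 0 -4 0 255;0 0 0 0 -4 0 255")

```text
time_s: 6.02
position: [0.5049, 0.0169, 0.1908]
tool_rot: [[-0.997, 0.077, -0.003], [0.077, 0.997, 0.001], [0.003, 0.0, -1.0]]
ft_force: [0.9, -0.9, -1.7]
grip_width: 0.0453
gripper_force: 41.9
```

>>> jog_arm(plan="0 0 0 0 -4 0 255;0 0 0 0 -4 0 255;0 0 0 0 -4 0 255;0 0 0 0 -4 0 255;0 0 0 0 -4 0 255;0 0 0 0 -4 0 255;0 0 0 0 -4 0 255;0 0 0 0 -2 0 255;0 0 0 0 -1 0 255;0 0 0 0 0 0 255")

```text
time_s: 6.85
position: [0.4815, -0.2918, 0.1907]
tool_rot: [[-0.997, 0.08, -0.002], [0.08, 0.997, 0.002], [0.002, 0.002, -1.0]]
ft_force: [-0.2, -0.1, -3.5]
grip_width: 0.0452
gripper_force: 41.9
```

```bash
python3 -c "
from h import *
o=env.observe();print(o['position'],o['grip_width'],o['gripper_force'],o['ft_force'])
go(.482,-.291,.009,85.7)"
```

```text
[ 0.48147264 -0.29183032  0.19068977] 0.04518878069828395 41.88239514827728 [-0.24604082 -0.11669475 -3.48636216]
t 6.85 turn [ 0.09 -0.12 -0.29] shift now-axes [-0.09  0.06 18.17] shift target-axes [-0.05  0.09 18.17]
```

>>> jog_arm(plan="0 0 0 0 0 2 255;0 0 0 0 0 3 255;0 0 0 0 0 3 255;0 0 0 0 0 3 255;0 0 0 0 0 3 255;0 0 0 0 0 2 255;0 0 0 0 0 1 255;0 0 0 0 0 0.6 255;0 0 0 0 0 0.4 255;0 0 0 0 0 0 255")

```text
time_s: 7.68
position: [0.4825, -0.2902, 0.0126]
tool_rot: [[-0.997, 0.077, 0.0], [0.077, 0.997, -0.0], [-0.0, -0.0, -1.0]]
ft_force: [-0.1, -0.3, -2.2]
grip_width: 0.0451
gripper_force: 41.8
```

```bash
python3 -c "
from h import *
o=env.observe();print(o['position'],o['grip_width'],o['gripper_force'],o['ft_force'])"
```

```text
[ 0.48251899 -0.29017806  0.01257107] 0.04507028666911914 41.83451056480408 [-0.0838211  -0.29085411 -2.16490811]
```

>>> jog_arm(plan="0 0 0 0 0 0.15 255;0 0 0 0 0 0.15 255;0 0 0 0 0 0 255;0 0 0 0 0 0 255")

```text
time_s: 8.02
position: [0.4823, -0.2907, 0.0098]
tool_rot: [[-0.997, 0.078, 0.001], [0.078, 0.997, -0.001], [-0.001, -0.0, -1.0]]
ft_force: [0.1, 0.1, -2.2]
grip_width: 0.0454
gripper_force: 41.8
```

>>> jog_arm(plan="0 0 0 0 0 0.1 255;0 0 0 0 0 0.1 255;0 0 0 0 0 0 255;0 0 0 0 0 0 255")

```text
time_s: 8.35
position: [0.4823, -0.2907, 0.0078]
tool_rot: [[-0.997, 0.078, 0.0], [0.078, 0.997, -0.0], [-0.001, -0.0, -1.0]]
ft_force: [-2.0, -0.4, 5.6]
grip_width: 0.0448
gripper_force: 42.7
```

Contact; release and rise.

>>> jog_arm(plan="0 0 0 0 0 0 60;0 0 0 0 0 0 40;0 0 0 0 0 0 40;0 0 0 0 0 -1 40;0 0 0 0 0 -3 40;0 0 0 0 0 -4 40;0 0 0 0 0 -4 40;0 0 0 0 0 -4 40;0 0 0 0 0 -2 40;0 0 0 0 0 0 40")

```text
time_s: 9.18
position: [0.4835, -0.2917, 0.1932]
tool_rot: [[-0.997, 0.077, 0.007], [0.077, 0.997, -0.007], [-0.008, -0.006, -1.0]]
ft_force: [0.4, -0.5, -0.1]
grip_width: 0.0719
gripper_force: 0.0
```

```bash
python3 -c "
from h import *
o=env.observe();print(o['position'],o['grip_width'])
go(.5575,-.0005,o['position'][2],-4)
im=imaging.get_image('side');save(im,'s1')
r=models.outline_of('side','remote')
for k in r[:2]:
  p=pts(im,k['region']);print(k['confidence'],k['bbox'],np.percentile(p[:,2],[5,50,95]),cv2.minAreaRect((p[p[:,2]>.02][:,:2]*1000).astype(np.float32)))
"
```

```text
[ 0.48352565 -0.29167716  0.19322871] 0.0719495711102966
t 9.1833 turn [7.000e-02 6.400e-01 8.956e+01] shift now-axes [-5.12 29.6  -0.15] shift target-axes [29.56  5.35  0.  ]
0.92 [305.7, 326.2, 76.6, 47.9] [0.01608811 0.0247316  0.02743241] ((482.38446044921875, -292.51947021484375), (46.65293884277344, 147.55422973632812), 85.27930450439453)
```

>>> jog_arm(plan="0 0 7 0 0 0 80;0 0 7 0 0 0 80;0 0 7 0 0 0 80;0 0 7 0 0 0 80;0 0 7 0 0 0 80;0 0 7 0 0 0 80;0 0 7 0 0 0 80;0 0 7 0 0 0 80;0 0 7 0 0 0 80;0 0 7 0 0 0 80")

```text
time_s: 10.12
position: [0.4817, -0.2901, 0.1856]
tool_rot: [[-0.262, 0.965, -0.003], [0.965, 0.262, 0.002], [0.003, -0.002, -1.0]]
ft_force: [-0.8, -0.6, 0.1]
grip_width: 0.0586
gripper_force: 0.0
```

>>> jog_arm(plan="0 0 6.5 0 0 0 80;0 0 6.5 0 0 0 80;0 0 6.5 0 0 0 80;0 0 0 4 0.7 0 80;0 0 0 4 0.8 0 80;0 0 0 4 0.8 0 80;0 0 0 4 0.8 0 80;0 0 0 4 0.8 0 80;0 0 0 4 0.7 0 80;0 0 0 4 0.7 0 80")

```text
time_s: 10.95
position: [0.5538, -0.0127, 0.1858]
tool_rot: [[0.069, 0.998, -0.003], [0.998, -0.069, 0.001], [0.001, -0.003, -1.0]]
ft_force: [0.7, -0.5, 0.2]
grip_width: 0.0586
gripper_force: 0.0
```

```bash
python3 -c "
from h import *
o=env.observe();print(o['position'],o['grip_width'],o['q'])
go(.5575,-.0005,.067,-4)
"
```

```text
[ 0.55380033 -0.01272591  0.1857751 ] 0.05863408729622787 [-1.35632956e+01  2.43842467e+01  7.80316831e+01  1.34849473e-03
  7.77740381e+01 -9.60673549e+00]
t 10.95 turn [-0.19 -0.03  0.04] shift now-axes [ 1.24  0.32 11.88] shift target-axes [ 1.25  0.28 11.88]
```

>>> jog_arm(plan="0 0 0 1.2 0.3 1 80;0 0 0 0 0 2 80;0 0 0 0 0 2 80;0 0 0 0 0 2 80;0 0 0 0 0 2 80;0 0 0 0 0 1.5 80;0 0 0 0 0 0.8 80;0 0 0 0 0 0.3 80;0 0 0 0 0 0 80;0 0 0 0 0 0 80")

```text
time_s: 11.78
position: [0.5584, -0.0033, 0.0717]
tool_rot: [[0.069, 0.998, 0.0], [0.998, -0.069, -0.0], [-0.0, 0.0, -1.0]]
ft_force: [-0.9, -0.3, 0.4]
grip_width: 0.0585
gripper_force: 0.0
```

```bash
python3 -c "
from h import *
o=env.observe();print(o['position'],o['grip_width'],o['ft_force'])
go(.5575,-.0005,.069,-4)
im=imaging.get_image('side');save(im,'s2')
cv2.imwrite('pics/s2c.png',cv2.resize(im['pixels'][130:270,180:340,::-1],None,fx=4,fy=4))
"
```

```text
[ 0.55836887 -0.00329056  0.07167015] 0.05852446482306333 [-0.87007602 -0.3025454   0.37480936]
t 11.7833 turn [0.02 0.01 0.05] shift now-axes [ 0.27 -0.11  0.27] shift target-axes [ 0.27 -0.11  0.27]
```

View pics/s2c.png

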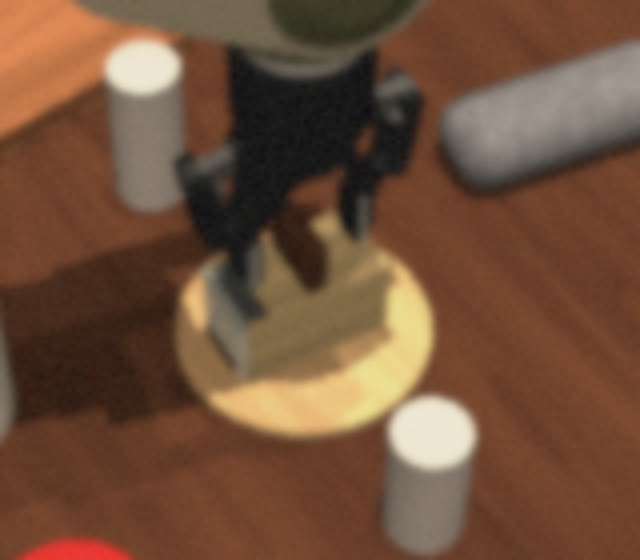

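The fingers straddle the dark handle (crop pixel ~310,255), one on each side and above the roof.

>>> jog_arm(plan="0 0 0 0.2 -0.1 0.2 80;0 0 0 0 0 0 150;0 0 0 0 0 0 200;0 0 0 0 0 0 220;0 0 0 0 0 0 255;0 0 0 0 0 0 255;0 0 0 0 0 0 255;0 0 0 0 0 0 255", grip_force=60)

```text
time_s: 12.5
position: [0.5575, -0.0011, 0.0696]
tool_rot: [[0.069, 0.998, 0.001], [0.998, -0.069, -0.0], [-0.0, 0.001, -1.0]]
ft_force: [-0.9, -0.5, 3.0]
grip_width: 0.013
gripper_force: 58.9
```

>>> jog_arm(plan="0 0 0 0 0 -0.3 255;0 0 0 0 0 -0.8 255;0 0 0 0 0 -1.5 255;0 0 0 0 0 -2 255;0 0 0 0 0 -2 255;0 0 0 0 0 -2 255;0 0 0 0 0 -2 255;0 0 0 0 0 -2 255;0 0 0 0 0 -1.5 255;0 0 0 0 0 -0.7 255")

```text
time_s: 13.33
position: [0.5575, -0.0011, 0.2196]
tool_rot: [[0.069, 0.998, 0.002], [0.998, -0.069, -0.001], [-0.0, 0.003, -1.0]]
ft_force: [0.2, -0.6, -3.5]
grip_width: 0.0131
gripper_force: 58.8
```

```bash
python3 -c "
from h import *
o=env.observe();print(o['position'],o['grip_width'],o['ft_force'],o['gripper_force'])
# tray frame: mouth at local (+30,0): TCP 45 mm further +x
a=np.radians(5.7);c=np.array([.522,.296]);t=c+.075*np.array([np.cos(a),np.sin(a)]);print(t,np.hypot(*t))
go(t[0],t[1],o['position'][2],5.7)
"
```

```text
[ 0.55754524 -0.00111179  0.21956302] 0.013087094684527959 [ 0.24213807 -0.55079869 -3.54479239] 58.76964747905731
[0.59662917 0.30344898] 0.6693636142012662
t 13.3333 turn [ 0.14  0.04 -9.65] shift now-axes [ 3.065e+01  1.800e+00 -1.000e-02] shift target-axes [29.92  6.91  0.  ]
```

```bash
python3 -c "
from h import *
a=np.radians(5.7);c=np.array([.522,.296]);t=c+.05*np.array([np.cos(a),np.sin(a)]);print(t)
go(t[0],t[1],.2196,5.7)
"
```

```text
[0.57175278 0.30096599]
t 13.3333 turn [ 0.14  0.04 -9.65] shift now-axes [ 3.023e+01 -6.600e-01 -2.000e-02] shift target-axes [29.92  4.41 -0.  ]
```

>>> jog_arm(plan="0 0 -1 0 0 0 255;0 0 -2 0 0 0 255;0 0 -2.6 0 0 0 255;0 0 -2.5 0 0 0 255;0 0 -1.5 0 0 0 255;0 0 0 1 0 0 255;0 0 0 2 0.3 0 255;0 0 0 3 0.5 0 255;0 0 0 3 0.5 0 255;0 0 0 3 0.5 0 255")

```text
time_s: 14.17
position: [0.5627, 0.122, 0.2164]
tool_rot: [[-0.098, 0.995, -0.002], [0.995, 0.098, 0.0], [0.0, -0.002, -1.0]]
ft_force: [0.8, 0.0, -2.5]
grip_width: 0.0131
gripper_force: 58.7
```

>>> jog_arm(plan="0 0 0 3 0.5 0 255;0 0 0 3 0.5 0 255;0 0 0 3 0.5 0 255;0 0 0 3 0.5 0 255;0 0 0 3 0.4 0 255;0 0 0 2 0.2 0 255;0 0 0 1 0.1 0 255;0 0 0 0 0 0 255")

```text
time_s: 14.83
position: [0.5716, 0.304, 0.2161]
tool_rot: [[-0.101, 0.995, -0.002], [0.995, 0.101, -0.0], [0.0, -0.002, -1.0]]
ft_force: [0.2, -0.6, -4.6]
grip_width: 0.0128
gripper_force: 58.7
```

```bash
python3 -c "
from h import *
o=env.observe();print(o['position'],o['grip_width'],o['ft_force'],o['gripper_force'])
go(.5718,.301,.135,5.7)
"
```

```text
[0.57159991 0.30402197 0.21611168] 0.012770725775727286 [ 0.23503994 -0.55066784 -4.57022381] 58.67331862449646
t 14.8333 turn [-0.11 -0.    0.09] shift now-axes [-0.3   0.    8.11] shift target-axes [-0.3  -0.01  8.11]
```

>>> jog_arm(plan="0 0 0 -0.3 0 0.5 255;0 0 0 0 0 1 255;0 0 0 0 0 1.5 255;0 0 0 0 0 1.5 255;0 0 0 0 0 1.5 255;0 0 0 0 0 1.2 255;0 0 0 0 0 0.6 255;0 0 0 0 0 0.3 255;0 0 0 0 0 0 255")

```text
time_s: 15.58
position: [0.5729, 0.298, 0.1357]
tool_rot: [[-0.097, 0.995, -0.001], [0.995, 0.097, -0.0], [-0.0, -0.001, -1.0]]
ft_force: [0.5, 0.3, -3.4]
grip_width: 0.013
gripper_force: 58.6
```

>>> jog_arm(plan="-0.7 0 0 0 0 0 255;-1.5 0 0 0 0 0 255;-2 0 0 0 0 0 255;-2 0 0 0 0 0 255;-2 0 0 0 0 0 255;-2 0 0 0 0 0 255;-2 0 0 0 0 0 255;-2 0 0 0 0 0 255;-2 0 0 0 0 0 255;-2 0 0 0 0 0 255")

```text
time_s: 16.42
position: [0.573, 0.2989, 0.1374]
tool_rot: [[-0.098, 0.944, 0.314], [0.995, 0.093, 0.032], [0.0, 0.316, -0.949]]
ft_force: [0.6, 0.8, -3.0]
grip_width: 0.0127
gripper_force: 58.6
```

>>> jog_arm(plan="-1.5 0 0 0 0 0 255;-1.5 0 0 0 0 0 255;-1.5 0 0 0 0 0 255;-1.5 0 0 0 0 0 255;-1.5 0 0 0 0 0 255;0 0 0 0 0 0 255;0 0 0 0 0 0 255;0 0 0 0 0 0 255;0 0 0 0 0 0 255;0 0 0 0 0 0 255")

```text
time_s: 17.25
position: [0.5731, 0.2989, 0.1366]
tool_rot: [[-0.098, 0.897, 0.432], [0.995, 0.089, 0.043], [0.0, 0.434, -0.901]]
ft_force: [0.2, -0.4, -3.2]
grip_width: 0.0129
gripper_force: 58.9
```

```bash
python3 -c "
from h import *
o=env.observe();print(o['position'],o['grip_width'],o['ft_force'],o['gripper_force'])
im=imaging.get_image('side');t=imaging.get_image('top')
a=cv2.resize(im['pixels'][90:210,110:270,::-1],(480,360));b=cv2.resize(t['pixels'][140:260,85:192,::-1],(320,360))
cv2.imwrite('pics/tip.png',np.hstack([a,b]))
"
```

```text
[0.57314311 0.29889825 0.1365563 ] 0.012879617624931478 [ 0.15097416 -0.44959736 -3.2023721 ] 58.86898219585419
```

View pics/tip.png

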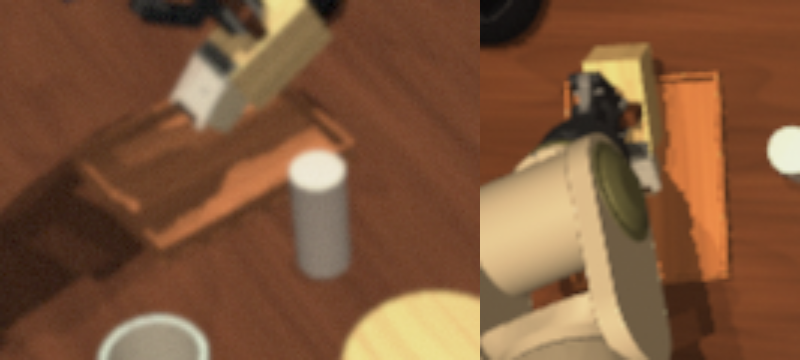

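The caddy is nose-down 26° over the tray (side crop ~215,85), nothing in the tray yet and the load is still full; I tip a little more.

>>> jog_arm(plan="-1.5 0 0 0 0 0 255;-1.5 0 0 0 0 0 255;-1.5 0 0 0 0 0 255;-1.5 0 0 0 0 0 255;0 0 0 0 0 0 255;0 0 0 0 0 0 255;0 0 0 0 0 0 255;0 0 0 0 0 0 255")

```text
time_s: 18.02
position: [0.5732, 0.299, 0.1365]
tool_rot: [[-0.098, 0.847, 0.523], [0.995, 0.084, 0.052], [0.0, 0.526, -0.851]]
ft_force: [-0.2, -0.2, -3.1]
grip_width: 0.0133
gripper_force: 58.9
```

```bash
python3 -c "
from h import *
o=env.observe();print(o['position'],o['ft_force'],o['wrist_torque'])
im=imaging.get_image('side')
for n in ['tile0','flap','caddy']:
  for k in models.outline_of('side',n)[:4]:
    p=pts(im,k['region']);print(n,k['confidence'],k['bbox'],np.percentile(p,[5,50,95],axis=0).round(3).tolist())
"
```

```text
[0.5731841  0.29898373 0.13654982] [-0.22509872 -0.171327   -3.07195562] [-0.04022461  0.49992658  0.0346853 ]
tile0 0.6 [180.5, 138.9, 17.2, 22.7] [[0.497, 0.275, 0.013], [0.511, 0.284, 0.035], [0.531, 0.308, 0.063]]
tile0 0.45 [185.4, 137.7, 11.2, 22.0] [[0.519, 0.276, 0.014], [0.533, 0.279, 0.043], [0.547, 0.284, 0.07]]
flap 0.62 [180.2, 123.0, 15.5, 19.4] [[0.517, 0.273, 0.064], [0.528, 0.292, 0.084], [0.537, 0.314, 0.105]]
caddy 0.79 [199.1, 108.6, 49.8, 53.8] [[0.523, 0.273, 0.069], [0.571, 0.28, 0.112], [0.625, 0.316, 0.157]]
```

>>> jog_arm(plan="0 0 0 0 0 0 255;0 0 0 0 0 0 255;0 0 0 0 0 0 255;0 0 0 0 0 0 255;0 0 0 0 0 0 255;0 0 0 0 0 0 255")

```text
time_s: 18.72
position: [0.5729, 0.2989, 0.1363]
tool_rot: [[-0.099, 0.847, 0.523], [0.995, 0.084, 0.052], [-0.0, 0.525, -0.851]]
ft_force: [-0.2, -1.0, -3.5]
grip_width: 0.0133
gripper_force: 58.9
```

```bash
python3 -c "
from h import *
o=env.observe();print(o['position'],o['ft_force'],o['wrist_torque'])
im=imaging.get_image('side')
cv2.imwrite('pics/tip2.png',cv2.resize(im['pixels'][90:180,130:250,::-1],None,fx=5,fy=5))
"
```

```text
[0.57285798 0.29893317 0.13633679] [-0.16394066 -1.02311217 -3.53938261] [-0.01663861  0.4949126  -0.04240163]
```

View pics/tip2.png

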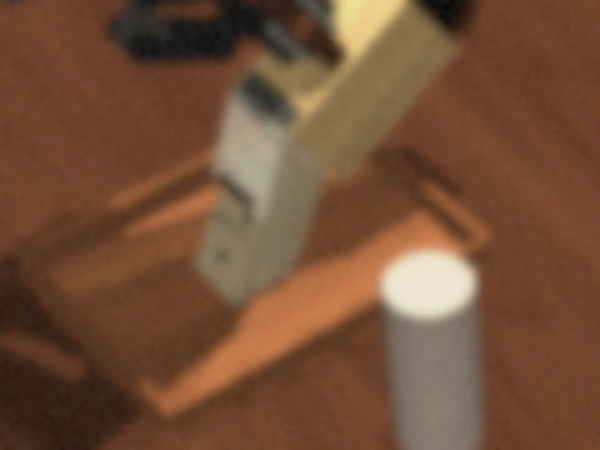

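The stack is half out: the tiles lean from the mouth down to the tray floor (crop ~255,230). I back the caddy off along its own axis so they come free.

>>> jog_arm(plan="0 0 0 0 0.3 0 255;0 0 0 0 0.4 0 255;0 0 0 0 0.4 0 255;0 0 0 0 0.4 0 255;0 0 0 0 0.4 0 255;0 0 0 0 0.3 0 255;0 0 0 0 0 0 255;0 0 0 0 0 0 255;0 0 0 0 0 0 255")

```text
time_s: 19.52
position: [0.5913, 0.3007, 0.1477]
tool_rot: [[-0.098, 0.847, 0.523], [0.995, 0.084, 0.052], [-0.0, 0.525, -0.851]]
ft_force: [-0.4, -0.1, -2.8]
grip_width: 0.0131
gripper_force: 58.9
```

```bash
python3 -c "
from h import *
o=env.observe();print(o['position'],o['ft_force'],o['wrist_torque'])
im=imaging.get_image('side')
cv2.imwrite('pics/tip3.png',cv2.resize(im['pixels'][90:180,130:250,::-1],None,fx=5,fy=5))
"
```

```text
[0.59129689 0.30072788 0.14768559] [-0.43972153 -0.06581873 -2.81365969] [-0.07205483  0.50267998 -0.00836023]
```

View pics/tip3.png

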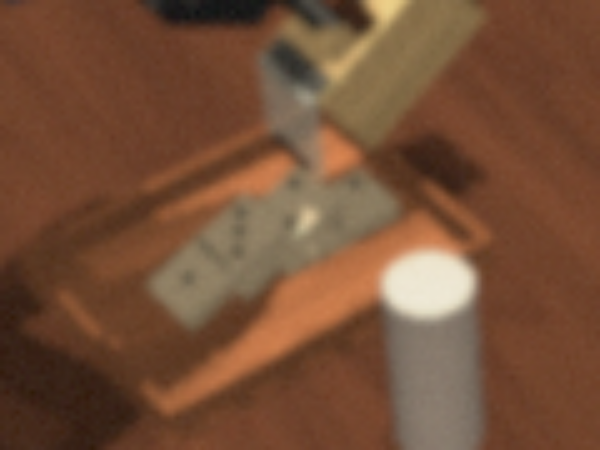

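The tiles now lie in the tray (crop ~190,275 to 370,200). I raise the caddy a little and count them.

>>> jog_arm(plan="0 0 0 0 0.3 -0.5 255;0 0 0 0 0.5 -0.9 255;0 0 0 0 0.5 -0.9 255;0 0 0 0 0.3 -0.5 255;0 0 0 0 0 0 255;0 0 0 0 0 0 255;0 0 0 0 0 0 255;0 0 0 0 0 0 255")

```text
time_s: 20.23
position: [0.5902, 0.3005, 0.1795]
tool_rot: [[-0.098, 0.847, 0.522], [0.995, 0.084, 0.051], [-0.0, 0.525, -0.851]]
ft_force: [0.1, -1.2, -2.4]
grip_width: 0.0129
gripper_force: 59.0
```

```bash
python3 -c "
from h import *
o=env.observe();print(o['time_s'],o['position'],o['ft_force'],o['wrist_torque'])
im=imaging.get_image('side')
for k in models.outline_of('side','tile0')[:5]:
    p=pts(im,k['region']);print(k['confidence'],k['bbox'],np.percentile(p,[5,50,95],axis=0).round(3).tolist())
a=im['pixels'][80:190,110:250,::-1]
cv2.imwrite('pics/tip4.png',cv2.resize(a,None,fx=5,fy=5,interpolation=cv2.INTER_CUBIC))
"
```

```text
20.2333 [0.59017704 0.3005424  0.17953014] [ 0.06567135 -1.24156344 -2.41815436] [-0.06211947  0.45765199  0.05979352]
0.86 [174.3, 144.2, 30.5, 23.2] [[0.469, 0.274, 0.012], [0.499, 0.289, 0.027], [0.529, 0.311, 0.04]]
0.66 [199.6, 136.1, 22.6, 16.6] [[0.544, 0.281, 0.005], [0.581, 0.287, 0.015], [0.6, 0.314, 0.018]]
0.44 [188.7, 138.7, 17.8, 27.6] [[0.513, 0.277, 0.015], [0.551, 0.288, 0.035], [0.564, 0.311, 0.042]]
```

View pics/tip4.png

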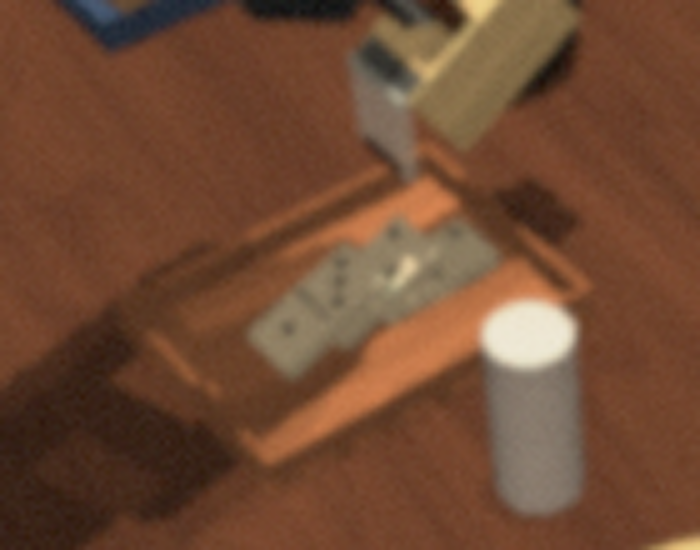

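All three tiles are in the tray, shingled; the load (2.4 N) matches an empty caddy. Levelling and carrying back.

>>> jog_arm(plan="2 0 0 0 0 0 255;3.5 0 0 0 0 0 255;4 0 0 0 0 0 255;4 0 0 0 0 0 255;4 0 0 0 0 0 255;4 0 0 0 0 0 255;4 0 0 0 0 0 255;3.5 0 0 0 0 0 255;2.7 0 0 0 0 0 255;0 0 0 0 0 0 255")

```text
time_s: 21.17
position: [0.5916, 0.3004, 0.1792]
tool_rot: [[-0.098, 0.995, -0.001], [0.995, 0.098, -0.0], [-0.0, -0.001, -1.0]]
ft_force: [0.7, 0.5, -2.4]
grip_width: 0.0131
gripper_force: 58.9
```

```bash
python3 -c "
from h import *
go(.560,-.0025,.22,-4)
"
```

```text
t 21.1667 turn [-0.08  0.02  9.61] shift now-axes [-29.84  -6.11  -4.06] shift target-axes [-30.44  -1.04  -4.08]
```

>>> jog_arm(plan="0 0 2 0 0 -1 255;0 0 4 0 0 -1.5 255;0 0 3.6 0 0 -1.5 255;0 0 0 -1 0 0 255;0 0 0 -2 0 0 255;0 0 0 -3 -0.2 0 255;0 0 0 -3 -0.2 0 255;0 0 0 -3 -0.2 0 255;0 0 0 -3 -0.2 0 255;0 0 0 -1 0 0 255")

```text
time_s: 22.0
position: [0.5704, 0.1377, 0.2194]
tool_rot: [[0.07, 0.998, -0.0], [0.998, -0.07, -0.002], [-0.002, 0.0, -1.0]]
ft_force: [0.5, -0.2, -2.0]
grip_width: 0.0131
gripper_force: 58.9
```

```bash
python3 -c "
from h import *
for c in ['top','side']:
  im=imaging.get_image(c)
  k=models.outline_of(c,'trivet')
  for k in k[:1]:
    p=pts(im,k['region']);q=p[(p[:,2]<.02)];print(c,k['confidence'],len(q),np.median(q[:,2]),cv2.minEnclosingCircle((q[:,:2]*1000).astype(np.float32)),cv2.fitEllipse(cv2.convexHull((q[:,:2]*1000).astype(np.float32))))
"
```

```text
top 0.63 2069 0.0073612078025664385 ((560.0796508789062, 0.2175159454345703), 77.11929321289062) ((560.70556640625, -0.6011408567428589), (147.9330596923828, 151.51715087890625), 127.17778015136719)
side 0.77 2601 0.006881925771559549 ((563.3536987304688, -2.5052804946899414), 78.80879974365234) ((562.6195678710938, -3.546051502227783), (147.4075164794922, 155.95750427246094), 119.08934783935547)
```

```bash
python3 -c "
from h import *
go(.5605,-.002,.0705,-4)
"
```

```text
t 22.2 turn [ 0.01 -0.01  0.09] shift now-axes [-14.42  -0.09  14.92] shift target-axes [-14.42  -0.07  14.92]
```

>>> jog_arm(plan="0 0 0 -1.5 0 0 255;0 0 0 -2.5 0 0 255;0 0 0 -3 0 0 255;0 0 0 -3 0 0 255;0 0 0 -2.4 0 0 255;0 0 0 -1.5 0 0 255;0 0 0 -0.5 0 0 255;0 0 0 0 0 1.5 255;0 0 0 0 0 2 255;0 0 0 0 0 2 255")

```text
time_s: 23.03
position: [0.5618, -0.0006, 0.1646]
tool_rot: [[0.067, 0.998, 0.002], [0.998, -0.067, 0.0], [0.0, 0.002, -1.0]]
ft_force: [0.9, -0.0, -2.9]
grip_width: 0.0132
gripper_force: 59.0
```

>>> jog_arm(plan="0 0 0 0 0 2 255;0 0 0 0 0 2 255;0 0 0 0 0 2 255;0 0 0 0 0 1.2 255;0 0 0 0 0 0.8 255;0 0 0 0 0 0.4 255;0 0 0 0 0 0.2 255;0 0 0 0 0 0 255;0 0 0 0 0 0 255")

```text
time_s: 23.78
position: [0.5619, -0.0019, 0.0798]
tool_rot: [[0.069, 0.998, 0.001], [0.998, -0.069, -0.0], [-0.0, 0.001, -1.0]]
ft_force: [0.8, -0.2, -2.3]
grip_width: 0.0127
gripper_force: 58.8
```

```bash
python3 -c "
from h import *
print(env.observe()['ft_force'])
go(.5605,-.002,.0705,-4)
"
```

```text
[ 0.83206033 -0.21170047 -2.34528862]
t 23.7833 turn [0.08 0.01 0.07] shift now-axes [-0.02 -0.14  0.93] shift target-axes [-0.02 -0.14  0.93]
```

>>> jog_arm(plan="0 0 0 0 -0.1 0.3 255;0 0 0 0 0 0.2 255;0 0 0 0 0 0.2 255;0 0 0 0 0 0.1 255;0 0 0 0 0 0 255;0 0 0 0 0 0 255")

```text
time_s: 24.28
position: [0.5605, -0.002, 0.0711]
tool_rot: [[0.069, 0.998, -0.0], [0.998, -0.069, 0.0], [0.0, -0.0, -1.0]]
ft_force: [0.2, -0.0, -1.9]
grip_width: 0.013
gripper_force: 59.0
```

>>> jog_arm(plan="0 0 0 0 0 0.1 255;0 0 0 0 0 0.05 255;0 0 0 0 0 0 255;0 0 0 0 0 0 255")

```text
time_s: 24.62
position: [0.5605, -0.002, 0.0697]
tool_rot: [[0.069, 0.998, 0.0], [0.998, -0.069, -0.0], [-0.0, 0.0, -1.0]]
ft_force: [-0.2, -0.5, -1.8]
grip_width: 0.0129
gripper_force: 59.0
```

>>> jog_arm(plan="0 0 0 0 0 0.1 255;0 0 0 0 0 0 255;0 0 0 0 0 0 255")

```text
time_s: 24.87
position: [0.5606, -0.002, 0.0696]
tool_rot: [[0.069, 0.998, 0.001], [0.998, -0.069, -0.0], [-0.0, 0.001, -1.0]]
ft_force: [-3.8, -0.2, 7.9]
grip_width: 0.0129
gripper_force: 60.4
```

>>> jog_arm(plan="0 0 0 0 0 0 200;0 0 0 0 0 0 170;0 0 0 0 0 0 120;0 0 0 0 0 0 80;0 0 0 0 0 0 80;0 0 0 0 0 -1 80;0 0 0 0 0 -2 80;0 0 0 0 0 -3 80;0 0 0 0 0 -4 80;0 0 0 0 0 -4 80")

```text
time_s: 25.7
position: [0.5599, -0.0019, 0.2107]
tool_rot: [[0.069, 0.998, -0.001], [0.998, -0.069, 0.0], [0.0, -0.001, -1.0]]
ft_force: [1.2, 0.0, -0.4]
grip_width: 0.0584
gripper_force: 0.0
```

>>> jog_arm(plan="0 0 0 0 0 -4 80;0 0 0 0 0 -4 80;0 0 0 0 -3 0 80;0 0 0 0 -4 0 80;0 0 0 0 -4 0 80;0 0 0 0 -3 0 80;0 0 0 0 0 0 80;0 0 0 0 0 0 80")

```text
time_s: 26.37
position: [0.4199, 0.0078, 0.2899]
tool_rot: [[0.069, 0.998, 0.002], [0.998, -0.069, -0.001], [-0.0, 0.002, -1.0]]
ft_force: [-0.1, -0.3, -0.8]
grip_width: 0.0584
gripper_force: 0.0
```

```bash
python3 - <<'E'
from h import *
print(env.observe()['position'],env.observe()['time_s'])
I={}
for c in ['top','side']:
  im=I[c]=imaging.get_image(c)
  for n in ['caddy_handle','caddy','trivet','remote','tile0','candle_l','candle_r','mug','tin','glasses_case']:
    for k in models.outline_of(c,n)[:2]:
      if k['confidence']<.5: continue
      p=pts(im,k['region']);zt=np.percentile(p[:,2],95);b=cv2.minAreaRect((p[p[:,2]>zt-.006][:,:2]*1000).astype(np.float32))
      print(c,n,round(k['confidence'],2),zt.round(3),np.round(b[0],1),np.round(b[1],1),round(b[2],1))
a=cv2.resize(I['top']['pixels'][100:300,100:400,::-1],(450,300));b=cv2.resize(I['side']['pixels'][90:350,120:400,::-1],(350,300))
c=cv2.resize(I['side']['pixels'][170:250,210:310,::-1],(375,300),interpolation=cv2.INTER_CUBIC);d=cv2.resize(I['side']['pixels'][100:190,120:240,::-1],(425,300),interpolation=cv2.INTER_CUBIC)
cv2.imwrite('pics/end.png',np.vstack([np.hstack([a,b]),np.hstack([c,d])]))
E
```

```text
[0.41993662 0.00782167 0.28988771] 26.3667
top caddy_handle 0.96 0.098 [528.    6.2] [44.5 80.3] 78.6
top caddy 0.87 0.098 [528.2   6.2] [44.5 79.9] 78.6
top trivet 0.6 0.014 [560.4  -1.4] [146.  146.1] 35.6
top remote 0.69 0.03 [ 483.4 -289.3] [ 44.1 148. ] 84.6
top remote 0.65 0.089 [354.7  61.2] [60.2 76.5] 1.8
top tile0 0.6 0.034 [568.5 298.2] [ 3.1 27. ] 9.9
top tile0 0.57 0.042 [521.  296.9] [28.7 35.4] 10.1
top candle_l 0.75 0.089 [ 543.6 -142.4] [40.5 41.4] 64.9
top candle_l 0.7 0.109 [544.2 148.3] [40.6 40.2] 46.3
top candle_r 0.75 0.089 [ 543.6 -142.4] [40.5 41.4] 64.9
top candle_r 0.7 0.109 [544.2 148.3] [40.6 40.2] 46.3
top mug 0.64 0.087 [344.6  64.3] [77.8 42.8] 80.4
top tin 0.75 0.04 [ 349.8 -103.7] [81.3 80.5] 15.5
top tin 0.54 0.03 [ 483.7 -289.2] [ 44.6 148.5] 85.1
top glasses_case 0.76 0.047 [782.6  40.6] [ 53.2 150. ] 81.5
side caddy_handle 0.63 0.096 [558.8  -3.2] [45.  14.2] 86.0
side caddy 0.85 0.096 [558.8  -3.1] [45.2 14.2] 86.0
side trivet 0.94 0.01 [553.3  -9.9] [134.7 148.3] 40.1
side remote 0.64 0.027 [ 483.2 -292.4] [ 46.2 149.1] 85.7
side tile0 0.69 0.041 [554.8 298.7] [19.  39.7] 8.6
side tile0 0.54 0.309 [383.4   3.3] [ 5.3 17.8] 55.7
side candle_l 0.94 0.105 [545.  143.7] [43.  39.8] 60.0
side candle_l 0.55 0.085 [ 543.9 -145.5] [42.7 40.7] 56.9
side candle_r 0.94 0.105 [545.  143.7] [43.  39.8] 60.0
side candle_r 0.55 0.085 [ 543.9 -145.5] [42.7 40.7] 56.9
side mug 0.85 0.087 [359.7  62. ] [73.7 74.9] 8.3
side tin 0.83 0.037 [ 349.6 -108. ] [82.  82.6] 60.9
side glasses_case 0.67 0.044 [783.6  35.2] [ 53.4 148.9] 81.8
```

View pics/end.png

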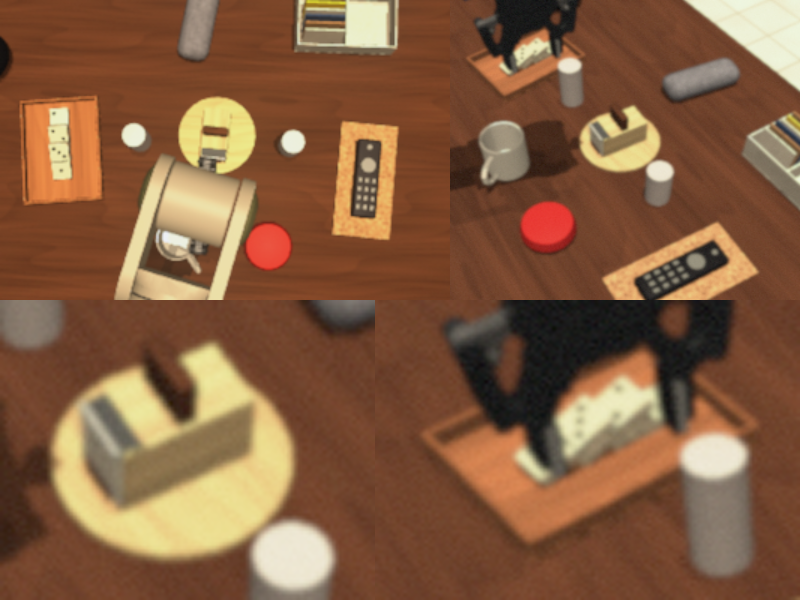

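The final picture shows the remote flat on the mat (~365,178). The tiles are in the tray (~60,145), the caddy stands on the trivet with its flap shut, and the other things on the table have not moved.

```bash
python3 -c "
from rig import job
print(job.close_job())"
```

```text
the job is handed in; nothing more can be done
None
```

I've handed in the job, at about 26 of the 72 s: the remote lies flat on the cork mat, all three tiles are in the tray (the caddy tipped to about 32°), and the empty caddy stands within about 4 mm of its trivet's centre with its flap shut, nothing else moved.

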